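# Start the tape machine and run out a long strip

### The job

Get the tape machine on the bench to run out a long strip, using only your fingertips: first switch it on by pressing the raised end of its rocker right down, then press the long bar-shaped key right down so that it latches, and last press the big round mushroom button right down and finish with it still held down. Press no other key, and leave the things lying round the machine where they are: nothing is to be picked up.

Things in the scene. Friction and masses are not known exactly. Their poses are not given: they have to be found in the camera images.
- machine: Grey tape machine, fixed. Origin on the bench under the centre of its control desk; x points away from the operator, y to the operator's left, z up. Desk 170 (x) x 216 (y) mm, flat top plate at z = 50 mm. Front row at x = -42: rocker and mushroom button, at y = +56 and -56 mm or swapped; back row at x = +42: length keys at y = 64, 0, -64. Tape roll head behind x = 115, up to 160 mm high.
- rocker (a joint): Black V-shaped rocker switch; two facets 30 mm long (machine x) x 26 wide, hinge between them along machine y. Value in rad: 0 = off (start, within 0.02), front facet (to the operator) raised at 0.35 rad, rear one level; 0.35 = on, front facet level. Stays where pushed; about 3 N down on the raised end turns it.
- rocker_raised_end (a point): point on the upper face of the rocker's front facet (the one raised at the start), on the middle line, 24 mm from the hinge, i.e. 6 mm from the facet's end; about 21 mm above the desk plate when off and 12.5 mm when on (the rigid stop). Moves with the rocker.
- bar_key (a joint): The bar-shaped length key (long strip): black cap 16 (machine x) x 46 (y) mm. Back row, keys 64 mm apart in any order. Value: m pushed down, 0 = up (start), 0.007 = fully down on its stop. Moves at about 3 N, no spring: latches, i.e. stays where pushed.
- bar_key_top (a point): centre of the top face of the bar key's cap, 16 mm above the desk plate when up; moves with the key. Axes as the machine's (x away from its front, y to the operator's left, z up).
- square_key (a joint): The square length key (medium strip): black cap 22 x 22 mm, not to be pressed. Back row, keys 64 mm apart in any order. Value: m pushed down, 0 = up (start), 0.007 = fully down on its stop. Moves at about 3 N, no spring: latches, i.e. stays where pushed.
- square_key_top (a point): centre of the top face of the square key's cap, 16 mm above the desk plate when up; moves with the key. Axes as the machine's (x away from its front, y to the operator's left, z up).
- round_key (a joint): The small round length key (short strip): black cap 22 mm in diameter, not to be pressed. Back row, keys 64 mm apart in any order. Value: m pushed down, 0 = up (start), 0.007 = fully down on its stop. Moves at about 3 N, no spring: latches, i.e. stays where pushed.
- round_key_top (a point): centre of the top face of the round key's cap, 16 mm above the desk plate when up; moves with the key. Axes as the machine's (x away from its front, y to the operator's left, z up).
- feed (a joint): Feed button: black round mushroom head 36 mm in diameter, the largest button, in the front row. Value in m: 0 = up, 0.007 = fully down on its stop. It springs back when let go: 2 N to start, 6 N to be fully down.
- feed_top (a point): centre of the top of the mushroom head, 20 mm above the desk plate when up; moves with the button.
- feed_unit: the feed button with its round grey collar (50 mm in diameter, 4 mm high); origin on the desk plate under the button's centre.
- spare_roll: loose brown tape roll lying flat beside the right of the desk, 108 mm in diameter, 48 mm high; origin under its centre. Leave alone.
- nut_driver: loose nut driver with a red handle, 196 mm long, 29 mm thick, lying beside the left of the desk; origin under its centre, its length along its y. Leave alone.
- caliper: loose steel caliper, 229 x 76 x 9 mm, lying farther to the left; origin under its centre, its length along its y. Leave alone.
- spray_can: loose upright spray can, 53 mm in diameter, 191 mm high, standing left of the roll head; origin under its centre. Leave alone.

How it is judged:
On the way, in this order (a step that is already met when the one before it is completed fails the run):
1. the rocker is switched on (value of joint rocker above 0.28 rad), for 0.2 s.
2. the bar key is latched down (value of joint rocker above 0.28 rad and value of joint bar_key above 0.0055 m), for 0.2 s.
3. the feed button is pressed and held (all of step 2 and value of joint feed above 0.005 m), for 0.3 s.
At the end, for the whole second after the job is handed in: The rocker is on (over 0.28 of 0.35 rad), the bar key latched (over 5.5 of 7 mm down), the feed button held down by the fingers (over 5 of 7 mm, over 1 N) and the round and square keys up (under 2 mm) (all of step 3 and value of joint each of round_key, square_key below 0.002 m and contact force between the fingers and feed_unit above 1 N); the arm keeps its last pose, push and grip.
It fails at once if the round or the square key is pressed (value of joint any of round_key, square_key above 0.003 m).
It fails at once if the bar key is pressed before the machine is switched on (value of joint bar_key above 0.003 m and not (value of joint rocker above 0.28 rad)).
It fails at once if the feed button is pressed before the machine is on and the bar key is latched (value of joint feed above 0.003 m and not (value of joint rocker above 0.28 rad and value of joint bar_key above 0.0055 m)).
It fails at once if a thing lying round the machine is moved by more than 20 mm or lifted (distance of any of spare_roll, nut_driver, caliper, spray_can from where it was at the start of the episode above 0.02 m).
It also fails if it takes over 38 s, if anything falls off the work surface, if the arm or the gripper's body presses on something with over 40 N, if the wrist force passes 120 N, or if a joint passes its speed limit or range.

### The arm

A 6-joint arm with a two-finger parallel gripper is mounted at the origin on a cart in front of the work surface, level with it; the furniture and walls round the work are solid. World frame = base frame: x ahead of the robot, y to its left, z up, the work surface at z = 0. Lengths are in m, angles in rad, forces in N, time in s.
With the tool pointing down it reaches from about 0.3 to 0.875 m from the base axis. Payload 6.4 kg.
Tool frame: the origin (TCP) lies midway between the tips of the shut fingers; the grasp point (between the pads) lies 19 mm behind it; z points along the fingers, y is the line along which they close (so a half turn about z gives the same grasp; the last joint's range is limited). The gripper opens to 85 mm and grips with 20 to 120 N. Pads are 22 mm wide; open, the fingers measure 114 mm over their backs; the gripper's body (76 mm by 85 mm) begins 54 mm behind the grasp point. The pads swing forward as they close: fully open they stand 13 mm farther back than shut.
Start: joints at [1.111, 0.181, 1.607, -0, 1.354, -0.206], TCP at [0.144, 0.557, 0.231] pointing down, gripper open.
Joint ranges: [-2.99, 2.99], [-0.89, 2.07], [0.3, 2.58], [-1.14, 4.28], [0, 2.63], [-3.12, 3.12]. Speed limits (rad/s): [2.57, 2.57, 3.01, 3.14, 3.14, 3.14].

### API

Orientations are given as a unit quaternion [w, x, y, z].
In Python, from bench import ctrl gives the robot as it stands. The module is installed in compiled form; this text tells all that it offers.
- The arm moves only by the tool move_arm, never from a script. Its argument "plan" is one flat list of numbers, 6 for each row, row after row: the shift along the world's x, y, z in units of 50 mm (1.0 is 50 mm), then the turn, a rotation vector about the world's x, y, z in rad. A call has 1 to 10 rows; each row is the pose to reach, as a shift and turn from the pose commanded when the call began; what a row does not reach only later rows make up. A row lasts 1/8 s, in which the tool goes at most 62.5 mm and 10.7 degrees, less where a joint would pass 70% of its speed; a pose out of reach is approached as far as the arm can. A call with a gripper value outside its range is refused whole. "grip" is the finger opening in mm, from 0 to 85.4, set as the call begins (left out, the last holds). The fingers move at their own pace and stop on an object; the grip force is fixed at half the most. Time passes only in rows, so rows that repeat a pose let the fingers close. It gives the time, the measured TCP pose, the force, the opening and the grip force at its end, in the units of the state.
- ctrl.get_obs(): the state, without advancing time (a new reading comes with each control period).
- ctrl.camera(name): name is "side" or "top"; returns a dict with "pixels" (384x512x3 uint8, red, green, blue), "fx", "fy", "cx", "cy" (pixels), "origin" and "attitude" of the camera in the world. Camera axes: x right, y down, z forward; pixel columns grow to the right and rows downward; lengths in m; the calibration is good to about 2 mm. A picture is of the moment at which its call begins. There is no depth.
- ctrl.hand_in(): hands the job in; it is judged then, once.
The state is a dict: "time_s": time; "q": joint angles; "dq": joint speeds; "joint_efforts": joint torques, N m; "eef_pos": TCP position; "eef_rot": TCP orientation; "wrist_force": force on the tool from outside, world axes, zero at the start; "torque": the same for the moment, N m; "opening": opening from 0.0 (shut) to 1.0 (fully open); "grasp_force": force on a finger pad.
Only numpy, scipy, OpenCV 4.12 (cv2) and the standard library are available. Lean on these libraries where they do the work, as an engineer would, in place of code of your own. Each camera call takes 0.05 s, during which the arm holds its last target. There are 200 camera calls.

## Working session

There is one attempt and no reset: what is moved stays moved. The work goes in short steps, Python scripts to look and compute and a tool call to move; the robot and the scene stay as the last step left them, time stands still between calls to the robot, and variables do not carry over. Pictures are saved under pics/ and viewed, at most 10 in all, crops included, and the job is handed in when it is done.

Besides the shell and the picture viewer there is one more tool, called after ">>>" as name(argument=value, ...), one argument or row to a line, values as JSON. move_arm: Moves the arm, as the interface text tells. Its arguments: {"type":"object","properties":{"plan":{"type":"array"},"grip":{"type":"number"}},"required":["plan"]}

```bash
mkdir -p pics
python3 - <<'E'
from bench import ctrl
import cv2, numpy as np, pickle
o=ctrl.get_obs(); print(o['time_s'],o['eef_pos'],o['eef_rot'],o['wrist_force'],o['opening'])
for n in('top','side'):
    c=ctrl.camera(n); pickle.dump(c,open(f'{n}.pkl','wb'))
    print(n,c['fx'],c['fy'],c['cx'],c['cy'],c['origin'],c['attitude'])
    cv2.imwrite(f'pics/{n}1.png',cv2.resize(c['pixels'][:,:,::-1],(800,600),interpolation=cv2.INTER_CUBIC))
E
```

```text
0.0 [0.14411304 0.55608647 0.23037853] [-2.91200248e-04  1.26559743e-01  9.91958601e-01 -8.24890766e-04] [ 0.60481422 -0.4712497  -0.30663381] 1.0019622589816761
top 349.12251590967116 349.12251590967116 251.03546598609307 189.91663141317056 [0.53840434 0.06552023 0.92530725] [-0.03707066  0.70998119 -0.7020545   0.04088951]
side 371.8963798202749 371.8963798202749 255.0414769952519 185.61445447775245 [0.62666167 0.9942563  0.76253066] [-0.00547596 -0.01347846  0.89385231 -0.44812542]
```

View pics/top1.png

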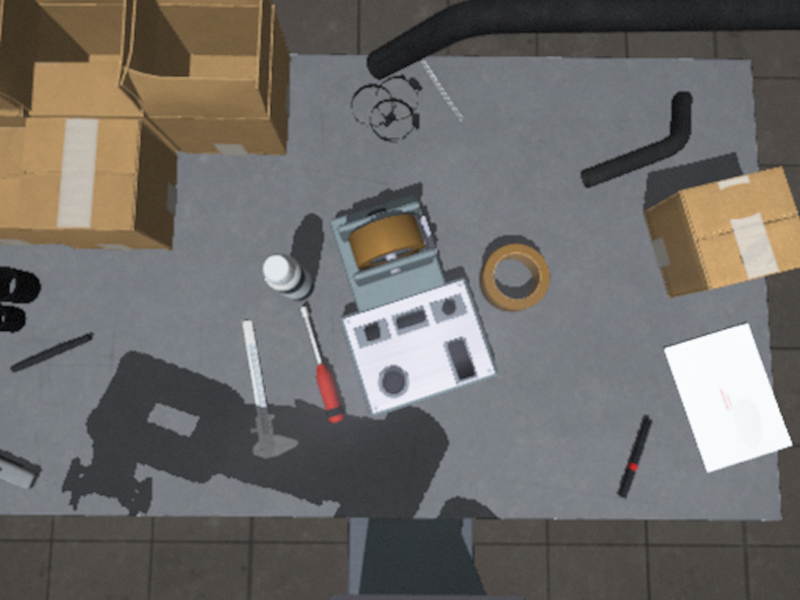

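View pics/side1.png

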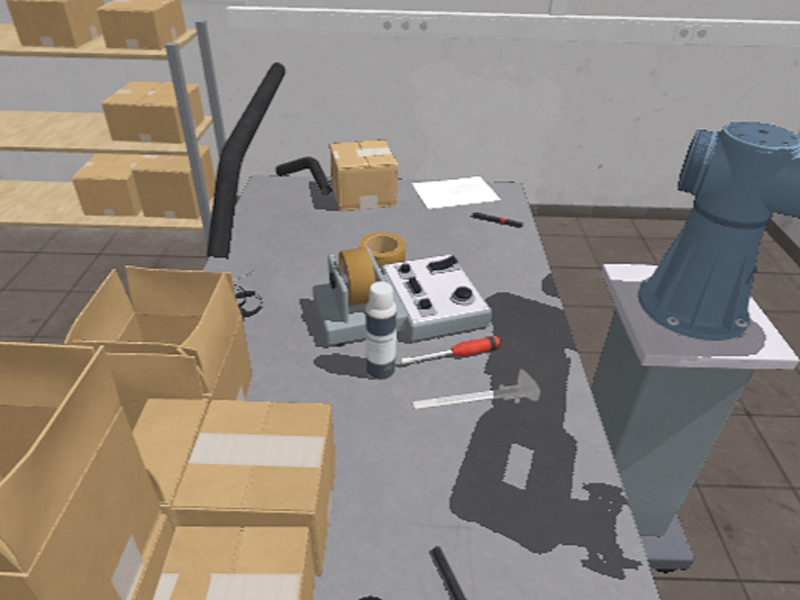

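The top view shows the white plate with corners near (345,318), (462,281), (494,374) and (375,411). The mushroom is at left front (393,380), the rocker at right front (459,360), and the bar key at middle back (411,318). The other two keys are at (373,332) and (448,307). Next I'll measure these by casting rays.

```bash
cat > h.py <<'E'
import numpy as np, cv2, pickle
from scipy.spatial.transform import Rotation as R
def ray(c,u,v):
    q=c['attitude']; d=R.from_quat(np.r_[q[1:],q[0]]).apply([(u-c['cx'])/c['fx'],(v-c['cy'])/c['fy'],1.])
    return np.array(c['origin']),d
def onz(c,u,v,z):
    o,d=ray(c,u,v); return o+d*(z-o[2])/d[2]
def proj(c,p):
    q=c['attitude']; x=R.from_quat(np.r_[q[1:],q[0]]).inv().apply(np.array(p)-c['origin'])
    return c['fx']*x[0]/x[2]+c['cx'], c['fy']*x[1]/x[2]+c['cy']
E
python3 - <<'E'
from h import *
c=pickle.load(open('top.pkl','rb')); im=c['pixels']
hsv=cv2.cvtColor(im,cv2.COLOR_RGB2HSV)
m=((im.min(2)>185)).astype(np.uint8)
roi=np.zeros_like(m); roi[170:270,210:325]=1; m&=roi
m=cv2.morphologyEx(m,cv2.MORPH_CLOSE,np.ones((3,3)))
ct=max(cv2.findContours(m,cv2.RETR_EXTERNAL,cv2.CHAIN_APPROX_NONE)[0],key=cv2.contourArea)
P=np.array([onz(c,*p[0],.05)[:2] for p in ct])
r=cv2.minAreaRect((P*1000).astype(np.float32)); print(r); print(cv2.boxPoints(r))
fill=cv2.drawContours(np.zeros_like(m),[ct],-1,1,-1)
d=((im.max(2)<80)&(fill>0)).astype(np.uint8)
n,l,s,ce=cv2.connectedComponentsWithStats(d)
for i in range(1,n):
    if s[i,4]>15: print(s[i],ce[i],[np.round(onz(c,*ce[i],z)[:2],4) for z in(.066,.05,.07)])
s=pickle.load(open('side.pkl','rb'))
cv2.imwrite('pics/c1.png',np.hstack([cv2.resize(im[170:270,210:325,::-1],(460,400),interpolation=cv2.INTER_CUBIC),cv2.resize(s['pixels'][155:225,235:320,::-1],(340,400),interpolation=cv2.INTER_CUBIC)]))
E
```

```text
((557.4421997070312, 19.47734832763672), (157.71612548828125, 203.66070556640625), 18.763172149658203)
[[ 450.0205     90.53079 ]
 [ 515.5294   -102.30661 ]
 [ 664.8639    -51.576096]
 [ 599.355     141.2613  ]]
[254 200  17  10  49] [260.97959184 203.48979592] [array([0.6002, 0.0365]), array([0.6014, 0.036 ]), array([0.5999, 0.0366])]
[234 208   9  10  69] [237.82608696 211.98550725] [array([0.5786, 0.0933]), array([0.5794, 0.0938]), array([0.5785, 0.0931])]
[292 230  12  13  94] [297.44680851 236.25531915] [array([ 0.521 , -0.0532]), array([ 0.5207, -0.0554]), array([ 0.5211, -0.0526])]
```

View pics/c1.png

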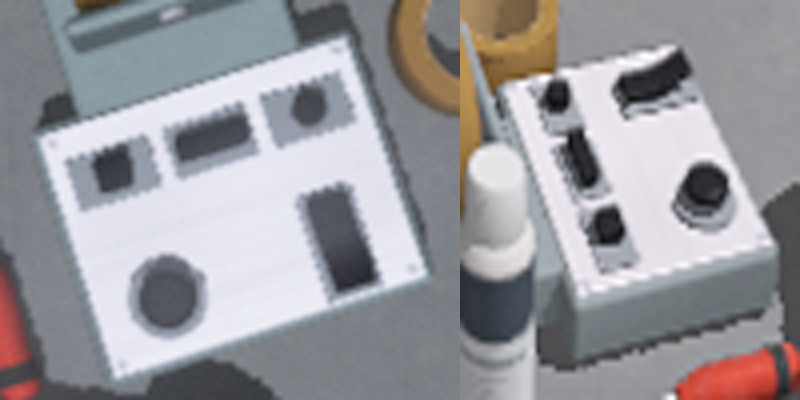

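The crop confirms the layout. Left to right, the back row is square, bar, round, and the front row is mushroom on the left and rocker on the right. I'll check the model against both views.

Run:
```python
from h import *
t=pickle.load(open('top.pkl','rb'));s=pickle.load(open('side.pkl','rb'))
def tri(a,b):
    o1,d1=ray(t,*a);o2,d2=ray(s,*b)
    k=np.linalg.lstsq(np.c_[d1,-d2],o2-o1,rcond=None)[0]; return (o1+k[0]*d1+o2+k[1]*d2)/2, np.linalg.norm(o1+k[0]*d1-o2-k[1]*d2)
C=np.array([.5574,.0195]);a=np.radians(18.76);ex=np.array([np.cos(a),np.sin(a)]);ey=np.array([-ex[1],ex[0]])
T=lambda x,y:(210+x/4,170+y/4)
S=lambda x,y:(235+(x-460)/4,155+y*70/400)
for n,tp,sp,xy,z in[('sq',(112,170),(607,222),(42,64),.066),('bar',(212,137),(581,157),(42,0),.066),('round',(309,104),(556,94),(42,-64),.066),('feed',(167,291),(709,183),(-42,56),.068),('rocker',(340,237),(655,82),(-42,-56),.06)]:
    m=C+xy[0]*ex*1e-3+xy[1]*ey*1e-3
    print(n,'model',m.round(4),'top',onz(t,*T(*tp),z)[:2].round(4),'side',onz(s,*S(*sp),z)[:2].round(4),*[np.round(v,4) for v in tri(T(*tp),S(*sp))])
```

```text
sq model [0.5766 0.0936] top [0.5774 0.0928] side [0.5777 0.1009] [0.5775 0.093  0.0599] 0.0004
bar model [0.5972 0.033 ] top [0.5984 0.0315] side [0.5973 0.0433] [0.598  0.0313 0.0573] 0.0021
round model [ 0.6178 -0.0276] top [ 0.6195 -0.0283] side [ 0.6178 -0.0173] [ 0.619  -0.0291  0.0581] 0.0026
feed model [0.4996 0.059 ] top [0.5042 0.0583] side [0.4976 0.0651] [0.5004 0.0586 0.0633] 0.0073
rocker model [ 0.5356 -0.047 ] top [ 0.538  -0.0481] side [ 0.5346 -0.0427] [ 0.536  -0.0484  0.0563] 0.0039
```

The model agrees with both views to about 2 mm, so I'll use centre (0.558, 0.0187) and yaw 18.76°. That gives these press points:
- **Rocker end:** (0.5154, -0.055)
- **Bar key:** (0.598, 0.032)
- **Feed button:** (0.500, 0.058)

I'll shut the fingers, turn tool y onto machine y, and go above the rocker.

>>> move_arm(
  plan=[3.7,-6.1,0,0,0,0.3,7.42,-12.22,0,0,0,0.582,7.42,-12.22,0,0,0,0.582,7.42,-12.22,0,0,0,0.582,7.42,-12.22,0,0,0,0.582,7.42,-12.22,0,0,0,0.582,7.42,-12.22,0,0,0,0.582,7.42,-12.22,0,0,0,0.582,7.42,-12.22,0,0,0,0.582,7.42,-12.22,0,0,0,0.582],
  grip=0,
)

```text
time_s: 1.35
eef_pos: [0.4613, 0.034, 0.2313]
eef_rot: [0.0, -0.163, 0.987, 0.0]
wrist_force: [0.5, 0.4, -0.2]
opening: -0.005
grasp_force: 0.0
```

>>> move_arm(
  plan=[0.94,-1.54,0,0,0,0,0.94,-1.54,-1.0,0,0,0,0.94,-1.54,-2.0,0,0,0,0.94,-1.54,-2.6,0,0,0,0.94,-1.54,-2.6,0,0,0,0.94,-1.54,-2.6,0,0,0],
)

```text
time_s: 2.1
eef_pos: [0.5085, -0.0413, 0.1025]
eef_rot: [0.001, -0.163, 0.987, -0.0]
wrist_force: [-0.0, 0.3, -0.0]
opening: -0.003
grasp_force: 0.0
```

Run:
```python
from h import *
from bench import ctrl
o=ctrl.get_obs(); p=o['eef_pos']; print(p,o['eef_rot'],o['wrist_force'])
t=ctrl.camera('top');s=ctrl.camera('side')
print(proj(t,p),proj(s,p))
cv2.imwrite('pics/c2.png',np.hstack([cv2.resize(t['pixels'][170:270,210:325,::-1],(460,400),interpolation=cv2.INTER_CUBIC),cv2.resize(s['pixels'][135:225,235:320,::-1],(340,360),interpolation=cv2.INTER_CUBIC)[:400] if 0 else cv2.resize(s['pixels'][125:225,235:320,::-1],(340,400),interpolation=cv2.INTER_CUBIC)]))
```

```text
[ 0.50854654 -0.04125536  0.10253631] [ 6.81910114e-04 -1.63449060e-01  9.86551473e-01 -3.62860527e-04] [-0.04441563  0.25846141 -0.04766442]
(np.float64(294.5148647152926), np.float64(241.9432050495893)) (np.float64(292.55546125064717), np.float64(159.1331034842229))
```

View pics/c2.png

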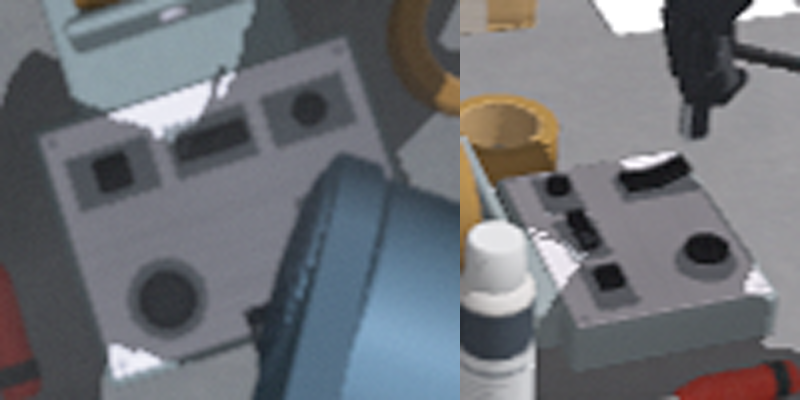

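In the side crop the fingertip is at (693,137), i.e. image pixel (293,159). The projected TCP is (292.6,159.1), so the calibration holds. Next is to shift over the raised end and press slowly.

>>> move_arm(
  plan=[0.14,-0.27,0,0,0,0,0.14,-0.27,-0.3,0,0,0,0.14,-0.27,-0.5,0,0,0,0.14,-0.27,-0.6,0,0,0,0.14,-0.27,-0.7,0,0,0,0.14,-0.27,-0.76,0,0,0,0.14,-0.27,-0.8,0,0,0,0.14,-0.27,-0.82,0,0,0,0.14,-0.27,-0.82,0,0,0],
)

```text
time_s: 3.32
eef_pos: [0.5146, -0.0545, 0.0622]
eef_rot: [-0.0, -0.164, 0.987, -0.0]
wrist_force: [-9.4, 1.6, 19.1]
opening: 0.002
grasp_force: 10.1
```

The rocker is on its stop at z = 62.2 mm with 19 N. I'll rise and move above the bar key.

>>> move_arm(
  plan=[0,0,0,0,0,0,0,0,0.6,0,0,0,0,0,1.2,0,0,0,0.8,0.85,1.2,0,0,0,1.66,1.73,1.2,0,0,0,1.66,1.73,0.9,0,0,0,1.66,1.73,0.7,0,0,0,1.66,1.73,0.7,0,0,0,1.66,1.73,0.7,0,0,0],
)

```text
time_s: 4.45
eef_pos: [0.5975, 0.0311, 0.0955]
eef_rot: [0.0, -0.163, 0.987, -0.0]
wrist_force: [1.2, -0.5, 0.3]
opening: 0.001
grasp_force: 0.0
```

Run:
```python
from h import *
from bench import ctrl
o=ctrl.get_obs(); p=o['eef_pos']; print(p,o['eef_rot'],o['wrist_force'])
s=ctrl.camera('side')
print(proj(s,p),proj(s,[.598,.032,.066]))
cv2.imwrite('pics/c3.png',cv2.resize(s['pixels'][125:225,225:330,::-1],(630,600),interpolation=cv2.INTER_CUBIC))
```

```text
[0.59745929 0.0310607  0.09553652] [ 1.16187227e-05 -1.62707361e-01  9.86674371e-01 -1.80836896e-05] [ 1.17157877 -0.53632868  0.30249181]
(np.float64(265.55082429601663), np.float64(172.62047468023312)) (np.float64(265.0239576432674), np.float64(180.38441205775771))
```

View pics/c3.png

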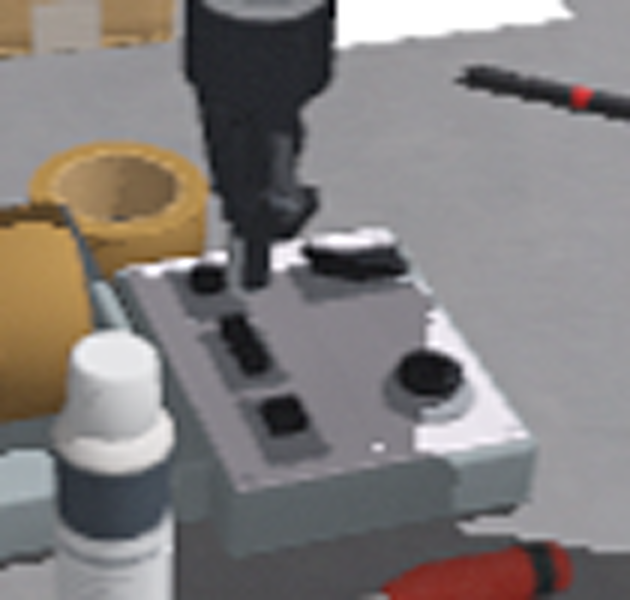

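The rocker's front end now lies level, at crop (360,260). The bar key is at crop (245,343), i.e. pixel (265.8,182), which matches the target, so I'll press it.

>>> move_arm(
  plan=[0.01,0.02,-0.3,0,0,0,0.01,0.02,-0.5,0,0,0,0.01,0.02,-0.6,0,0,0,0.01,0.02,-0.67,0,0,0,0.01,0.02,-0.72,0,0,0,0.01,0.02,-0.75,0,0,0,0.01,0.02,-0.76,0,0,0,0.01,0.02,-0.76,0,0,0],
)

```text
time_s: 5.5
eef_pos: [0.5982, 0.033, 0.059]
eef_rot: [-0.0, -0.164, 0.987, -0.0]
wrist_force: [-8.1, 0.4, 13.3]
opening: -0.004
grasp_force: 6.6
```

The bar key bottomed at z = 59.0 mm as expected, with 13 N. Next I'll rise and go above the mushroom button.

>>> move_arm(
  plan=[0,0,0,0,0,0,0,0,0.6,0,0,0,0,0,1.2,0,0,0,-1.0,0.25,1.2,0,0,0,-1.96,0.5,1.2,0,0,0,-1.96,0.5,0.9,0,0,0,-1.96,0.5,0.7,0,0,0,-1.96,0.5,0.7,0,0,0,-1.96,0.5,0.7,0,0,0],
)

```text
time_s: 6.62
eef_pos: [0.5012, 0.0576, 0.0924]
eef_rot: [0.0, -0.163, 0.987, -0.0]
wrist_force: [0.0, -0.4, 0.1]
opening: 0.002
grasp_force: 0.0
```

Run:
```python
from h import *
from bench import ctrl
o=ctrl.get_obs(); p=o['eef_pos']; print(p,o['wrist_force'])
s=ctrl.camera('side')
print(proj(s,p),proj(s,[.5002,.0582,.07]))
cv2.imwrite('pics/c4.png',cv2.resize(s['pixels'][125:225,225:330,::-1],(630,600),interpolation=cv2.INTER_CUBIC))
```

```text
[0.50124216 0.05758875 0.09239883] [ 0.00347362 -0.35826536  0.09287673]
(np.float64(296.6137025120571), np.float64(179.2376417514459)) (np.float64(296.32524537863674), np.float64(185.16642299073717))
```

View pics/c4.png

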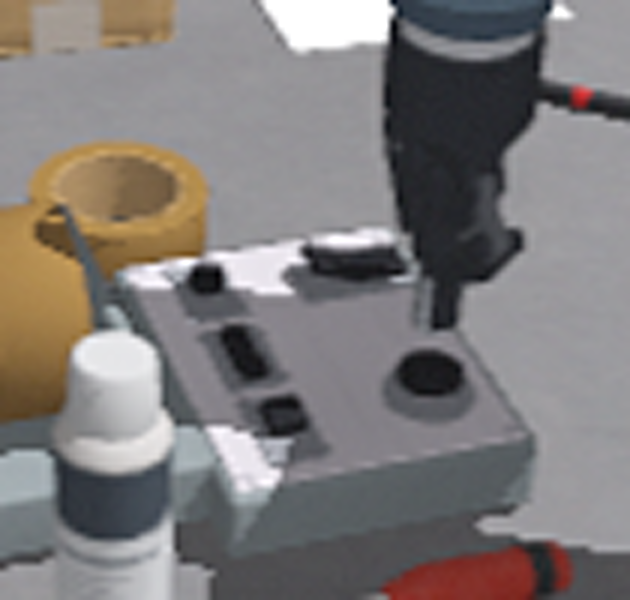

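The bar key has dropped in the crop, from (245,343) to (245,352), and the rocker is still on. The mushroom is at crop (431,372), i.e. pixel (296.8,187), right under the tip, so I'll press and hold it.

>>> move_arm(
  plan=[-0.02,0.01,-0.25,0,0,0,-0.02,0.01,-0.4,0,0,0,-0.02,0.01,-0.5,0,0,0,-0.02,0.01,-0.56,0,0,0,-0.02,0.01,-0.6,0,0,0,-0.02,0.01,-0.62,0,0,0,-0.02,0.01,-0.62,0,0,0,-0.02,0.01,-0.62,0,0,0,-0.02,0.01,-0.62,0,0,0,-0.02,0.01,-0.62,0,0,0],
)

```text
time_s: 7.92
eef_pos: [0.4988, 0.0585, 0.0628]
eef_rot: [-0.001, -0.164, 0.987, 0.0]
wrist_force: [-10.2, 0.3, 19.2]
opening: -0.001
grasp_force: 9.6
```

The mushroom is on its stop at z = 62.8 mm (63 expected) with 19 N, and still held. I'm handing in.

```bash
python3 -c "
from bench import ctrl
o=ctrl.get_obs();print(o['eef_pos'],o['wrist_force']);print(ctrl.hand_in())"
```

```text
[0.49877675 0.05845497 0.06284019] [-10.16088614   0.29606388  19.17678907]
the job is handed in; nothing more can be done
None
```

I switched the rocker on, latched the bar key, and handed the job in at about 8 s with the mushroom button held on its stop (19 N); the hand-in gave no verdict.

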